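# Clamp the glued serving board

## Task

A split wooden serving board has just been glued and laid between the open jaws of the one-hand bar clamp on the steel table. Pump the clamp's trigger until the jaws have drawn the two halves together with the joint shut along its whole length, and finish while still holding the trigger squeezed, so that the jaws press on the board firmly but gently: about 20 N, and never more than 30 N, which would dent the soft wood. Leave the glue bottle, the steel bowl and the spatula where they are.

Things in the scene. Friction and masses are not known exactly. Their poses are not given: they have to be found in the camera images.
- clamp: Loose black and orange one-hand bar clamp (0.52 kg), lying flat on the table, 30 mm high. Origin on the table under the bar where it enters the housing (x -24 to 24, y -38 to 30 mm), z up. The toothed steel bar runs along y, tail to -y as far as -95 mm minus joint bar; jaws reach to +x (98 mm), pistol grip and trigger to -x. It slides on the table as it is worked, centring itself between the fingers.
- squeeze (a point): Where to squeeze: in the clamp's frame x -52, y -4, z 15 mm, axes as the clamp's. Black pistol grip (x -110 to -22, y -38 to -18, z 0 to 28 mm) on the -y side, orange trigger (x -81 to -22, z 3 to 27 mm) on the +y side. Fingers close along y on their outer faces, 68 mm apart released, 40 mm squeezed. The trigger's spring parts them again; when opening, open to 80 mm or more.
- trigger (a joint): Trigger angle: 0 released, 0.44 rad fully squeezed (a stop); its spring needs 4 to 5 N at the fingers. A full squeeze draws the bar in 8 mm (one tooth; the first up to 13 mm); let it fully back out before the next. If it reaches its stop with 20 N, pump again. With the board tight it stops short and the jaws press about 1.5 x (force of each finger - 7.5 N): 14 N gives 10, 20 N 19, 25 N 27.
- bar (a joint): How far the bar is drawn in through the housing, m: 0 fully open (170 mm between the pad faces), growing as the jaws close; starts at 0 to 24 mm. It has about 5 N of drag and stays where it is left, but the brake is worn: let go under load, it slips back until the jaws press with only about 4 N.
- pad (a joint): How far the near jaw's soft pad is pushed in by the board, m: 0 free, 5 N per mm (20 N at 4 mm), end of travel 11 mm.
- near_face (a point): Centre of the orange soft pad's face on the near jaw (part of the housing): 44 mm wide in x, 26 mm high; at x 75, y 44, z 14 mm in the clamp's frame when free.
- far_face (a point): Centre of the orange pad's face on the far jaw (on the bar's end), same size, hard; at x 75, y 214 minus joint bar, z 14 mm in the clamp's frame.
- half_a: Half of the wooden serving board next to the near jaw: 140 (x) x 62 (y) x 20 mm (z), about 0.13 kg, loose on the table. Origin in the middle of its underside. Its joint face is its +y face; its -y face meets the near jaw's pad.
- half_b: Other half of the board, the same size, loose, beside half_a across a gap of 2 to 4 mm. Its joint face is its -y face; its +y face meets the far jaw. With the joint shut it lies at y = 62 mm in half_a's frame.
- glue: White glue bottle with a red cap, 52 mm wide, 120 mm tall, standing about 0.2 m to the +y side of the grip. Origin at the middle of its base. Not to be disturbed.
- bowl: Stainless bowl, 104 mm wide, 42 mm tall, standing beyond the bar's tail. Origin at the middle of its base. Not to be disturbed.
- spatula: Black-handled spatula, 240 mm long, lying flat about 0.23 m to the -y side of the grip. Origin at the middle of its underside. Not to be disturbed.
Things that resemble listed ones, but are neither listed nor needed, are in the scene too. Leave any orange, red or white look-alike of the half_b alone.

How it is judged:
By the outcome, as a careful person would: the job done as asked, in the order asked, and still so for the second after the job is handed in, while the arm keeps its last pose, push and grip.
It also fails if it takes over 61 s, if anything falls off the work surface, if the arm or the gripper's body presses on something with over 40 N, if the wrist force passes 120 N, or if a joint passes its speed limit or range.

## Robot

A 6-joint arm with a two-finger parallel gripper is mounted at the origin on the work surface. World frame = base frame: x ahead of the robot, y to its left, z up, the work surface at z = 0. Lengths are in mm, angles in degrees, forces in N, time in s.
With the tool pointing down it reaches from about 350 to 850 mm from the base axis. Payload 8.1 kg.
Tool frame: the origin (TCP) lies midway between the tips of the shut fingers; the grasp point (between the pads) lies 19 mm behind it; z points along the fingers, y is the line along which they close (so a half turn about z gives the same grasp; the last joint's range is limited). The gripper opens to 85 mm and grips with 20 to 120 N. Pads are 22 mm wide; open, the fingers measure 114 mm over their backs; the gripper's body (76 mm by 85 mm) begins 54 mm behind the grasp point. The pads swing forward as they close: fully open they stand 13 mm farther back than shut.
Start: joints at [68.904, 7.471, 85.268, -0, 87.261, -4.893], TCP at [167.405, 576.178, 231.292] pointing down, gripper open.
Joint ranges: [-169.43, 169.43], [-51.17, 129.36], [1.28, 143.12], [-76.62, 256.62], [0, 156.53], [-152.29, 152.29]. Speed limits (degrees/s): [136.94, 136.94, 159.86, 180, 180, 180].

## Interface

Orientations are given as [roll, pitch, yaw] about the fixed x, y, z axes, in that order (R = Rz(yaw) Ry(pitch) Rx(roll)).
In Python, from bench import sense, snapshot, camera_params, hand_in, masks_of, pinpoint gives the robot as it stands.
- The arm moves only by the tool step_arm, never from a script. Its argument "targets" is a list of rows, each an object with "angular": the turn, a rotation vector about the tool's x, y, z scaled (see below), a list of three; "dp": the shift along the tool's x, y, z scaled (see below), a list of three; "fingers": the closure, from 0 (fully open) to 1 (shut). A call has exactly 8 rows; each row is the pose to reach, as a shift and turn from the pose commanded when the call began, along the tool's axes at that moment, turning the shorter way round; what a row does not reach only later rows make up. The controller multiplies each number of a shift by 0.2 m and each number of a turn by 180 degrees. A row lasts 1/8 s, in which the tool goes at most 62.5 mm and 10.7 degrees, less where a joint would pass 70% of its speed; a pose out of reach is approached as far as the arm can. A call with a number of a shift or a turn outside -1 to 1 is refused whole. A call with a gripper value outside its range is refused whole. The fingers move at their own pace and stop on an object; "newtons" is the grip in N (left out, the last holds). Time passes only in rows, so rows that repeat a pose let the fingers close, or fill a call up. It gives the time, the measured TCP pose, the force, the opening and the grip force at its end, in the units of the state.
- sense(): the state, without advancing time (a new reading comes with each control period).
- snapshot(name): name is "scene" or "top" or "wrist"; returns the picture (400x640x3 uint8, blue, green, red); there is no depth.
- camera_params(name): a dict with "vfov" (degrees; the focal length in pixels is half the picture's height over the tangent of half this angle, whatever the lens; pixels are square), "cx", "cy" (the principal point, pixels), "R" (3x3) and "t" (3): a world point X has camera coordinates R X + t. Camera axes: x right, y down, z forward; pixel columns grow to the right and rows downward; lengths in mm; the calibration is good to about 2 mm. The wrist camera is an equidistant fisheye: a pixel r from the principal point sees the ray r / f radians off the axis. A picture is of the moment at which its call begins: read the wrist's pose just before it. camera_params takes no time and is no camera call; for the wrist camera it gives the pose at the moment of the call.
- hand_in(): hands the job in; it is judged then, once.
Trained networks look in the newest picture that a camera, given by its name, has taken for a name from the list of things; names that differ only in an ending like _2 or _b are one class to them, and where a whole thing is asked for, a point or a joint stands for the part that bears it (a point fixed in the world has none). Each returns a list of dicts, best first, with "conf" (0 to 1); they miss things now and then, are a little off and sometimes report something else, mostly with a low value. They report only what shows in the picture. A call takes as long as a camera call. They do not tell look-alikes from the thing itself.
- masks_of(camera, label): "pixels" (400x640 bool, what is visible of it) and "at" ([column, row] in pixels, amid what is visible of it).
- pinpoint(camera, label): "at" ([column, row] in pixels: a listed point, or the origin of a listed thing).
The state is a dict: "time": time; "joint_pos": joint angles; "qd": joint speeds; "joint_efforts": joint torques, N m; "tool_pos": TCP position; "tcp_rot": TCP orientation; "ft_force": force on the tool from outside, world axes, zero at the start; "wrist_torque": the same for the moment, N m; "finger_gap": finger opening in mm; "grip_force": force on a finger pad.
Only numpy, scipy, OpenCV 4.12 (cv2) and the standard library are available. Lean on these libraries where they do the work, as an engineer would, in place of code of your own. Each camera call takes 0.05 s, during which the arm holds its last target. There are 200 camera calls.

## Working session

There is one attempt and no reset: what is moved stays moved. The work goes in short steps, Python scripts to look and compute and a tool call to move; the robot and the scene stay as the last step left them, time stands still between calls to the robot, and variables do not carry over. Pictures are saved under pics/ and viewed, at most 10 in all, crops included, and the job is handed in when it is done.

Besides the shell and the picture viewer there is one more tool, called after "Call:" by a JSON object that holds its "api" and its "payload", one argument or row to a line. step_arm: Moves the arm, as the interface text tells. Its arguments: {"type":"object","properties":{"targets":{"type":"array","items":{"type":"object","properties":{"angular":{"type":"array","items":{"type":"number","minimum":-1,"maximum":1}},"dp":{"type":"array","items":{"type":"number","minimum":-1,"maximum":1}},"fingers":{"type":"number"}}}},"newtons":{"type":"number"}},"required":["targets"]}

```bash
mkdir -p pics; cat > h.py <<'E'
import numpy as np,cv2
from bench import *
def ray(cam,px):
    p=camera_params(cam);R=np.array(p['R']);t=np.array(p['t'])
    f=200/np.tan(np.radians(p['vfov']/2));u=np.array([px[0]-p['cx'],px[1]-p['cy']])
    if cam=='wrist':
        r=np.hypot(*u);a=r/f;d=np.array([*(u/max(r,1e-9)*np.sin(a)),np.cos(a)])
    else: d=np.array([*(u/f),1.])
    return -R.T@t,R.T@d
def onz(cam,px,z):
    o,d=ray(cam,px);return (o+d*(z-o[2])/d[2]).round(1)
E
python3 - <<'E'
from h import *
print(sense())
for c in('top','scene'):
    cv2.imwrite(f'pics/{c}.png',snapshot(c))
    for n,z in(('clamp',0),('squeeze',15),('near_face',14),('far_face',14),('half_a',0),('half_b',0),('glue',0),('bowl',0),('spatula',0)):
        for d in pinpoint(c,n)[:3]: print(c,n,round(d['conf'],2),np.round(d['at'],1),onz(c,d['at'],z))
E
```

```text
{'time': 0.0, 'joint_pos': array([ 6.89047024e+01,  7.51693269e+00,  8.53312742e+01,  4.09126239e-04,
        8.72612119e+01, -4.89203661e+00]), 'qd': array([-0.17648801, -0.01240806, -0.01259291, -0.08415813, -0.10746313,
       -0.08636212]), 'joint_efforts': array([-1.56065755e-03, -5.69420886e+01, -5.00536501e+01, -2.17478901e-04,
        1.52846082e-02,  2.68483979e-05]), 'tool_pos': array([167.18909944, 575.64754937, 230.20629429]), 'tcp_rot': array([-1.79891015e+02, -9.73819025e-03,  1.63796710e+02]), 'ft_force': array([ 0.61697789, -0.10697317,  0.66559455]), 'wrist_torque': array([-0.03642743, -0.04640568, -0.03614267]), 'grip_force': 0.0, 'finger_gap': 85.34275841930771}
top clamp 0.92 [389.7 202.1] [ 564.4 -207.9    0. ]
top squeeze 0.89 [384.5 223.9] [ 506.8 -190.    15. ]
top near_face 0.41 [380.6 169.2] [ 648.8 -185.4   14. ]
top far_face 0.92 [328.3 146.3] [712.  -51.4  14. ]
top half_a 0.87 [284.2 261.2] [417.3  66.9   0. ]
top half_a 0.85 [370.7 160.1] [ 676.5 -162.3    0. ]
top half_a 0.8 [349.6 147.6] [ 711.1 -107.8    0. ]
top half_b 0.87 [284.2 261.2] [417.3  66.
[... 263 characters left out ...]
. ]
scene clamp 0.79 [264.3 192.2] [ 564.5 -200.9    0. ]
scene squeeze 0.94 [277.  180.3] [ 522.5 -181.6   15. ]
scene near_face 0.49 [248.9 209.7] [ 654.  -199.5   14. ]
scene far_face 0.63 [286.7 241.7] [721.2 -62.7  14. ]
scene half_a 0.88 [350.8 299.9] [817.4 133.8   0. ]
scene half_a 0.86 [372.1 181.1] [414.3  57.4   0. ]
scene half_a 0.74 [271.9 238.1] [ 711.7 -107.7    0. ]
scene half_b 0.88 [350.8 299.9] [817.4 133.8   0. ]
scene half_b 0.86 [372.1 181.1] [414.3  57.4   0. ]
scene half_b 0.74 [271.9 238.1] [ 711.7 -107.7    0. ]
scene glue 0.58 [340. 218.] [584.5  24.3   0. ]
scene bowl 0.94 [199.2 194.6] [ 636.8 -360.1    0. ]
scene spatula 0.77 [223.7 150.9] [ 440.5 -396.3    0. ]
```

View pics/top.png

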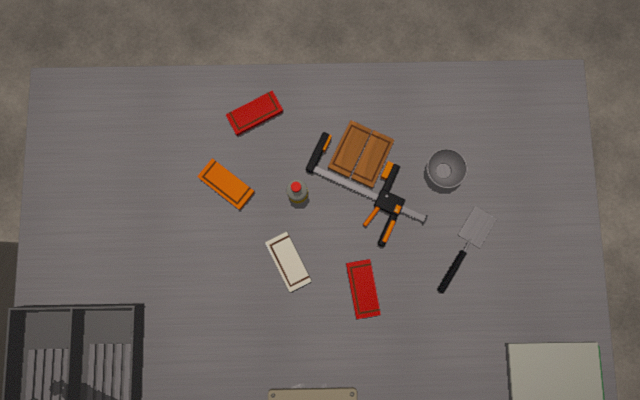

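View pics/scene.png

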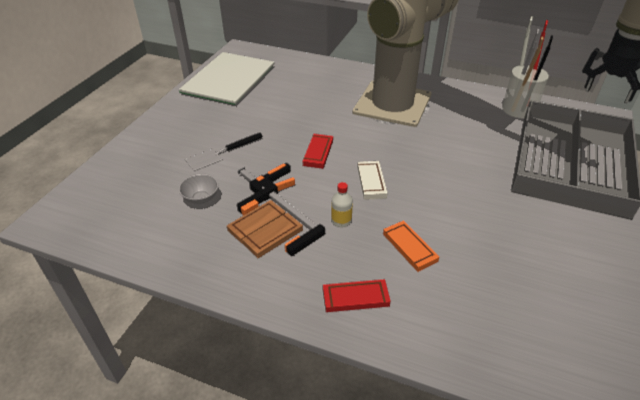

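The top view shows the clamp at (390,202), its grip and trigger at (384,225), the bar running up-left to the far jaw (320,152), and the wooden board at (361,153). The red, orange and white blocks at (255,113), (226,184), (288,262) and (363,289) are look-alikes. The brown pair at (371,160) and (350,148), lying between the jaws, is half_a and half_b. I'm moving above the grip for a close look.

Call:
{"api": "step_arm", "payload": {
  "targets": [
    {"dp":[-0.1,-0.11,0],"angular":[0,0,0],"fingers":0},
    {"dp":[-0.25,-0.28,0],"angular":[0,0,0],"fingers":0},
    {"dp":[-0.4,-0.44,0],"angular":[0,0,0],"fingers":0},
    {"dp":[-0.55,-0.61,0],"angular":[0,0,0],"fingers":0},
    {"dp":[-0.7,-0.77,0],"angular":[0,0,0],"fingers":0},
    {"dp":[-0.8,-0.88,0],"angular":[0,0,0],"fingers":0},
    {"dp":[-0.87,-0.96,0],"angular":[0,0,0],"fingers":0},
    {"dp":[-0.9,-1,0],"angular":[0,0,0],"fingers":0}
  ]
}}

```text
time: 2.0
tool_pos: [284.9, 333.1, 231.5]
tcp_rot: [180.0, 0.0, 163.7]
ft_force: [0.1, 0.2, -0.3]
finger_gap: 85.6
grip_force: 0.0
```

Call:
{"api": "step_arm", "payload": {
  "targets": [
    {"dp":[-0.1,-0.11,0],"angular":[0,0,0],"fingers":0},
    {"dp":[-0.25,-0.28,0],"angular":[0,0,0],"fingers":0},
    {"dp":[-0.4,-0.44,0],"angular":[0,0,0],"fingers":0},
    {"dp":[-0.55,-0.61,0],"angular":[0,0,0],"fingers":0},
    {"dp":[-0.7,-0.77,0],"angular":[0,0,0],"fingers":0},
    {"dp":[-0.8,-0.88,0],"angular":[0,0,0],"fingers":0},
    {"dp":[-0.87,-0.96,0],"angular":[0,0,0],"fingers":0},
    {"dp":[-0.9,-1,0],"angular":[0,0,0],"fingers":0}
  ]
}}

```text
time: 3.0
tool_pos: [401.8, 91.1, 231.3]
tcp_rot: [180.0, -0.0, 163.7]
ft_force: [0.5, -0.7, 0.1]
finger_gap: 85.4
grip_force: 0.0
```

Call:
{"api": "step_arm", "payload": {
  "targets": [
    {"dp":[-0.1,-0.11,0],"angular":[0,0,0.01],"fingers":0},
    {"dp":[-0.25,-0.28,0],"angular":[0,0,0.02],"fingers":0},
    {"dp":[-0.4,-0.44,0],"angular":[0,0,0.03],"fingers":0},
    {"dp":[-0.55,-0.61,0],"angular":[0,0,0.043],"fingers":0},
    {"dp":[-0.7,-0.77,0],"angular":[0,0,0.043],"fingers":0},
    {"dp":[-0.8,-0.88,0],"angular":[0,0,0.043],"fingers":0},
    {"dp":[-0.87,-0.96,0],"angular":[0,0,0.043],"fingers":0},
    {"dp":[-0.9,-1,0],"angular":[0,0,0.043],"fingers":0}
  ]
}}

```text
time: 4.0
tool_pos: [518.9, -150.9, 231.1]
tcp_rot: [180.0, -0.0, 156.1]
ft_force: [0.5, -0.5, 0.3]
finger_gap: 85.5
grip_force: 0.0
```

```bash
python3 - <<'E'
from h import *
s=sense();print(s['time'],s['tool_pos'],s['tcp_rot'],s['joint_pos'])
cv2.imwrite('pics/w1.png',snapshot('wrist'))
c='wrist';print(ray(c,(320,200)))
for n,z in(('clamp',0),('squeeze',15),('near_face',14),('far_face',14),('half_a',0),('glue',0),('bowl',0)):
    for d in pinpoint(c,n)[:3]: print(c,n,round(d['conf'],2),np.round(d['at'],1),onz(c,d['at'],z))
E
```

```text
4.0 [ 518.85961505 -150.85720824  231.10522298] [ 1.79989757e+02 -3.00868293e-02  1.56056776e+02] [-2.16565925e+01 -1.74114661e+00  9.48085336e+01  1.14514747e-02
  8.69622672e+01 -8.77139759e+01]
(array([ 447.77191039, -118.40631649,  375.27716988]), array([ 0.29319252, -0.12558119, -0.94776976]))
wrist clamp 0.74 [294.1 211.9] [ 564.8 -204.6    0. ]
wrist squeeze 0.71 [292.  177.9] [ 519.4 -184.1   15. ]
wrist near_face 0.86 [327.5 269.3] [ 653.9 -195.3   14. ]
wrist far_face 0.67 [436.3 269.7] [723.5 -54.5  14. ]
wrist half_a 0.98 [399.7 269.8] [ 707.9 -103.9    0. ]
wrist half_a 0.97 [274.6  31.3] [ 348.  -130.2    0. ]
wrist half_a 0.95 [357.7 271. ] [ 682.7 -160.3    0. ]
wrist glue 0.57 [463.3 162. ] [592.3  29.4   0. ]
wrist bowl 0.96 [233.7 295.2] [ 650.7 -348.6    0. ]
```

View pics/w1.png

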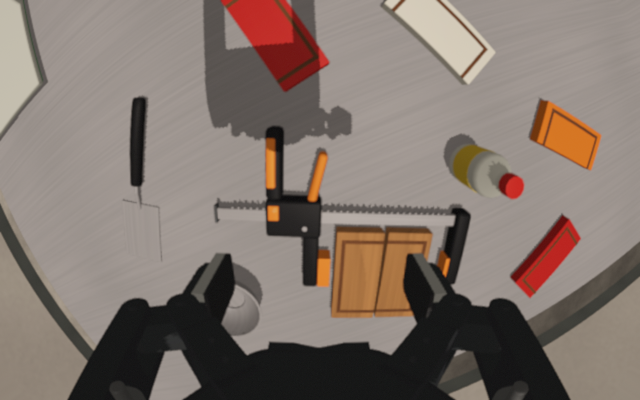

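The wrist view shows the grip at (274,160), the trigger at (317,178), the bar along row about 213, the board halves at (358,271) and (405,271), and the glue at (470,165). I'll work out the clamp's yaw from the bar.

```bash
python3 - <<'E'
from h import *
a=onz('wrist',(217,210),15);b=onz('wrist',(452,215.5),15);d=b-a;y=np.degrees(np.arctan2(d[1],d[0]))-90
print(a,b,y)
for c in((565,-205),):
    t=np.radians(y);R=np.array([[np.cos(t),-np.sin(t)],[np.sin(t),np.cos(t)]])
    print('sq',R@[-52,-4]+c,'near',R@[75,44]+c,'far0',R@[75,214]+c)
    for p in((274,130),(265,180),(327,153),(322,190)): print(p,R.T@(onz('wrist',p,27)[:2]-c))
sq=R@[-52,-4]+c;s=sense();w=np.radians(s['tcp_rot'][2])
d=sq-s['tool_pos'][:2];print('tool shift',d@[np.cos(w),np.sin(w)],d@[np.sin(w),-np.cos(w)])
E
```

```text
[ 517.8 -291.6   15. ] [650.7 -12.2  15. ] -25.43866370654061
sq [ 516.32344837 -186.2758626 ] near [ 651.62838588 -197.48183802] far0 [724.65097034 -43.96407957]
(274, 130) [-108.69608693  -20.58569132]
(265, 180) [-49.86870762 -31.58293844]
(327, 153) [-83.52742283  40.11009393]
(322, 190) [-39.24185789  35.70569407]
tool shift -12.760530030148264 -34.072497969693224
```

Call:
{"api": "step_arm", "payload": {
  "newtons": 20,
  "targets": [
    {"dp":[-0.02,-0.04,0.08],"angular":[0,0,0.008],"fingers":0},
    {"dp":[-0.04,-0.1,0.2],"angular":[0,0,0.008],"fingers":0},
    {"dp":[-0.064,-0.17,0.35],"angular":[0,0,0.008],"fingers":0},
    {"dp":[-0.064,-0.17,0.5],"angular":[0,0,0.008],"fingers":0},
    {"dp":[-0.064,-0.17,0.63],"angular":[0,0,0.008],"fingers":0},
    {"dp":[-0.064,-0.17,0.72],"angular":[0,0,0.008],"fingers":0},
    {"dp":[-0.064,-0.17,0.75],"angular":[0,0,0.008],"fingers":0},
    {"dp":[-0.064,-0.17,0.75],"angular":[0,0,0.008],"fingers":0}
  ]
}}

```text
time: 5.4
tool_pos: [516.5, -187.0, 81.3]
tcp_rot: [-180.0, -0.0, 154.6]
ft_force: [0.3, -0.0, 0.6]
finger_gap: 85.2
grip_force: 0.0
```

```bash
python3 - <<'E'
from h import *
s=sense();print(s['time'],s['tool_pos'],s['tcp_rot'])
cv2.imwrite('pics/w2.png',snapshot('wrist'))
c='wrist'
for n,z in(('clamp',0),('squeeze',15)):
    for d in pinpoint(c,n)[:3]: print(c,n,round(d['conf'],2),np.round(d['at'],1),onz(c,d['at'],z))
E
```

```text
5.4 [ 516.50131562 -187.02609532   81.33226744] [-1.79997676e+02 -5.82478153e-04  1.54606464e+02]
wrist clamp 0.65 [326.8 257.3] [ 564.5 -200.7    0. ]
```

View pics/w2.png

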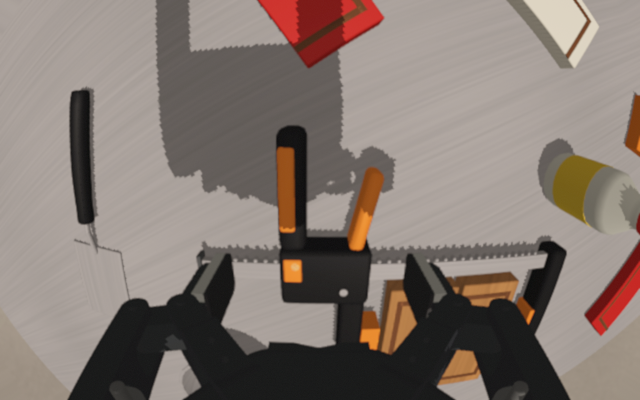

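```bash
python3 - <<'E'
from h import *
s=sense();w=np.radians(s['tcp_rot'][2])
for p,z in(((277,150),27),((280,230),27),((385,175),27),((369,240),27),((291,127),27),((283,298),30),((371,252),30),((204,262),15),((540,246),15)):
    d=onz('wrist',p,z)[:2]-s['tool_pos'][:2]
    print(p,'tool x,y',d@[np.cos(w),np.sin(w)],d@[np.sin(w),-np.cos(w)])
E
```

```text
(277, 150) tool x,y 45.61461490061443 -25.951257603004365
(280, 230) tool x,y -11.325699026781495 -26.054455711510695
(385, 175) tool x,y 28.87281718877114 46.07736316246439
(369, 240) tool x,y -19.396687935828048 37.65448508984032
(291, 127) tool x,y 60.62720639751374 -16.47116812308771
(283, 298) tool x,y -69.01779755809699 -26.575768528332233
(371, 252) tool x,y -27.70533418695004 39.272013288579736
(204, 262) tool x,y -47.15005643014953 -93.39913194234387
(540, 246) tool x,y -39.150017882571824 209.95229690419586
```

Call:
{"api": "step_arm", "payload": {
  "newtons": 20,
  "targets": [
    {"dp":[0.01,0.035,0.04],"angular":[0,0,0],"fingers":0},
    {"dp":[0.01,0.035,0.1],"angular":[0,0,0],"fingers":0},
    {"dp":[0.01,0.035,0.17],"angular":[0,0,0],"fingers":0},
    {"dp":[0.01,0.035,0.24],"angular":[0,0,0],"fingers":0},
    {"dp":[0.01,0.035,0.31],"angular":[0,0,0],"fingers":0},
    {"dp":[0.01,0.035,0.36],"angular":[0,0,0],"fingers":0},
    {"dp":[0.01,0.035,0.39],"angular":[0,0,0],"fingers":0},
    {"dp":[0.01,0.035,0.395],"angular":[0,0,0],"fingers":0}
  ]
}}

```text
time: 6.55
tool_pos: [517.5, -179.7, 1.9]
tcp_rot: [-180.0, -0.0, 154.6]
ft_force: [0.4, 1.0, -0.2]
finger_gap: 85.5
grip_force: 0.0
```

Call:
{"api": "step_arm", "payload": {
  "newtons": 20,
  "targets": [
    {"dp":[0,0,0],"angular":[0,0,0],"fingers":0.2},
    {"dp":[0,0,0],"angular":[0,0,0],"fingers":0.3},
    {"dp":[0,0,0],"angular":[0,0,0],"fingers":0.4},
    {"dp":[0,0,0],"angular":[0,0,0],"fingers":0.5},
    {"dp":[0,0,0],"angular":[0,0,0],"fingers":0.6},
    {"dp":[0,0,0],"angular":[0,0,0],"fingers":0.7},
    {"dp":[0,0,0],"angular":[0,0,0],"fingers":0.8},
    {"dp":[0,0,0],"angular":[0,0,0],"fingers":0.8}
  ]
}}

```text
time: 7.55
tool_pos: [518.7, -183.1, 5.8]
tcp_rot: [-179.8, 0.2, 154.6]
ft_force: [-12.1, -9.8, 21.5]
finger_gap: 43.9
grip_force: 17.7
```

```bash
python3 - <<'E'
from h import *
s=sense();print(s)
cv2.imwrite('pics/w3.png',snapshot('wrist'))
E
```

```text
{'time': 7.55, 'joint_pos': array([-24.64089295,  12.83595192, 104.32080718,  -0.24558929,
        62.60910152, -89.11245904]), 'qd': array([-0.08800901, -0.12855664, -0.1488572 ,  0.20993161, -0.25949524,
       -0.06959124]), 'joint_efforts': array([  6.55937612, -45.76779485, -37.27042437,   4.03533831,
        -1.97414182,  -0.20124145]), 'tool_pos': array([ 518.65680072, -183.10555011,    5.7861978 ]), 'tcp_rot': array([-179.78513219,    0.23728066,  154.5845511 ]), 'ft_force': array([-12.09045356,  -9.83091243,  21.51769865]), 'wrist_torque': array([-1.80508625,  1.82833972, -0.24809801]), 'grip_force': 17.65916059146548, 'finger_gap': 43.8709857399769}
```

View pics/w3.png

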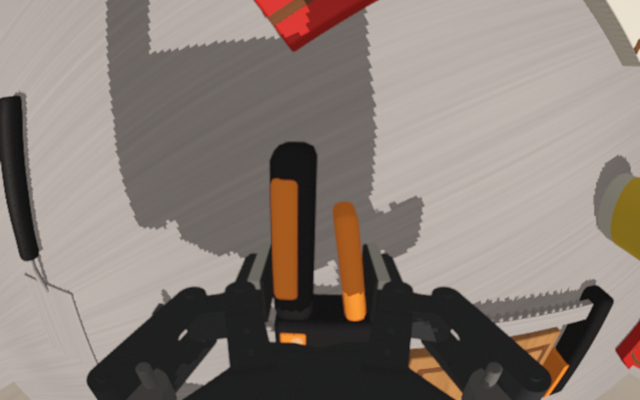

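The squeeze is working: the trigger at (350,260) has swung in. Pad swing is pushing the arm up with 21 N, so I'll relax the pose and look at the gap.

Call:
{"api": "step_arm", "payload": {
  "newtons": 20,
  "targets": [
    {"dp":[0,-0.005,-0.006],"angular":[0,0,0],"fingers":0.8},
    {"dp":[0,-0.01,-0.012],"angular":[0,0,0],"fingers":0.8},
    {"dp":[0,-0.015,-0.018],"angular":[0,0,0],"fingers":0.8},
    {"dp":[0,-0.018,-0.022],"angular":[0,0,0],"fingers":0.8},
    {"dp":[0,-0.018,-0.022],"angular":[0,0,0],"fingers":0.8},
    {"dp":[0,-0.018,-0.022],"angular":[0,0,0],"fingers":0.8},
    {"dp":[0,-0.018,-0.022],"angular":[0,0,0],"fingers":0.8},
    {"dp":[0,-0.018,-0.022],"angular":[0,0,0],"fingers":0.8}
  ]
}}

```text
time: 8.6
tool_pos: [515.8, -182.7, 6.4]
tcp_rot: [180.0, -0.0, 154.6]
ft_force: [0.5, 1.5, -0.5]
finger_gap: 41.1
grip_force: 20.0
```

Call:
{"api": "step_arm", "payload": {
  "newtons": 20,
  "targets": [
    {"dp":[0,0,0],"angular":[0,0,0],"fingers":0.4},
    {"dp":[0,0,0.005],"angular":[0,0,0],"fingers":0.3},
    {"dp":[0,0,0.01],"angular":[0,0,0],"fingers":0.2},
    {"dp":[0,0,0.015],"angular":[0,0,0],"fingers":0.1},
    {"dp":[0,0,0.02],"angular":[0,0,0],"fingers":0},
    {"dp":[0,0,0.02],"angular":[0,0,0],"fingers":0},
    {"dp":[0,0,0.02],"angular":[0,0,0],"fingers":0},
    {"dp":[0,0,0.02],"angular":[0,0,0],"fingers":0}
  ]
}}

```text
time: 9.6
tool_pos: [516.1, -183.1, 2.7]
tcp_rot: [-180.0, 0.0, 154.6]
ft_force: [0.8, -0.3, 0.4]
finger_gap: 85.4
grip_force: 0.0
```

Call:
{"api": "step_arm", "payload": {
  "newtons": 20,
  "targets": [
    {"dp":[0,0,0],"angular":[0,0,0],"fingers":0.2},
    {"dp":[0,0,-0.006],"angular":[0,0,0],"fingers":0.32},
    {"dp":[0,0,-0.012],"angular":[0,0,0],"fingers":0.44},
    {"dp":[0,0,-0.018],"angular":[0,0,0],"fingers":0.55},
    {"dp":[0,0,-0.023],"angular":[0,0,0],"fingers":0.7},
    {"dp":[0,0,-0.023],"angular":[0,0,0],"fingers":0.8},
    {"dp":[0,0,-0.023],"angular":[0,0,0],"fingers":0.8},
    {"dp":[0,0,-0.023],"angular":[0,0,0],"fingers":0.8}
  ]
}}

```text
time: 10.6
tool_pos: [516.0, -183.0, 7.2]
tcp_rot: [-180.0, -0.0, 154.6]
ft_force: [-0.8, -3.1, 0.7]
finger_gap: 41.1
grip_force: 20.6
```

```bash
python3 - <<'E'
from h import *
s=sense();print(s['time'],s['tool_pos'],s['ft_force'])
cv2.imwrite('pics/t2.png',cv2.resize(snapshot('top')[100:260,270:500],None,fx=3.4,fy=3.4,interpolation=cv2.INTER_CUBIC))
E
```

```text
10.6 [ 515.96279846 -183.03694985    7.17237813] [-0.82069761 -3.13759761  0.65537828]
```

View pics/t2.png

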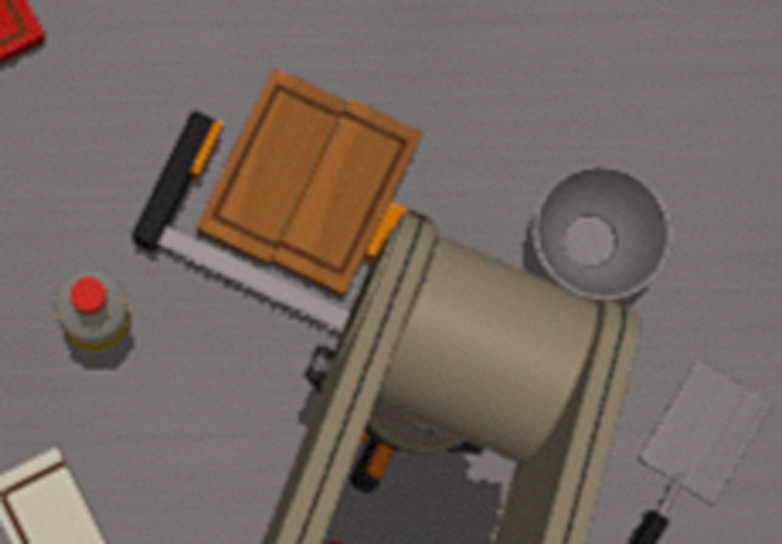

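The crop shows the near pad touching half_a at (385,230). The far jaw at (205,150) is closing, and the joint at (310,190) has nearly shut. The glue and bowl are clear. More pumping is needed.

Call:
{"api": "step_arm", "payload": {
  "newtons": 20,
  "targets": [
    {"dp":[0,0,0],"angular":[0,0,0],"fingers":0.4},
    {"dp":[0,0,0.005],"angular":[0,0,0],"fingers":0.3},
    {"dp":[0,0,0.01],"angular":[0,0,0],"fingers":0.2},
    {"dp":[0,0,0.015],"angular":[0,0,0],"fingers":0.1},
    {"dp":[0,0,0.023],"angular":[0,0,0],"fingers":0},
    {"dp":[0,0,0.023],"angular":[0,0,0],"fingers":0},
    {"dp":[0,0,0.023],"angular":[0,0,0],"fingers":0},
    {"dp":[0,0,0.023],"angular":[0,0,0],"fingers":0}
  ]
}}

```text
time: 11.65
tool_pos: [516.1, -183.1, 2.8]
tcp_rot: [-180.0, 0.0, 154.6]
ft_force: [-0.4, 0.1, -1.1]
finger_gap: 85.2
grip_force: 0.0
```

Call:
{"api": "step_arm", "payload": {
  "newtons": 20,
  "targets": [
    {"dp":[0,0,0],"angular":[0,0,0],"fingers":0.2},
    {"dp":[0,0,-0.006],"angular":[0,0,0],"fingers":0.32},
    {"dp":[0,0,-0.012],"angular":[0,0,0],"fingers":0.44},
    {"dp":[0,0,-0.018],"angular":[0,0,0],"fingers":0.55},
    {"dp":[0,0,-0.023],"angular":[0,0,0],"fingers":0.7},
    {"dp":[0,0,-0.023],"angular":[0,0,0],"fingers":0.8},
    {"dp":[0,0,-0.023],"angular":[0,0,0],"fingers":0.8},
    {"dp":[0,0,-0.023],"angular":[0,0,0],"fingers":0.8}
  ]
}}

```text
time: 12.65
tool_pos: [516.0, -183.1, 7.2]
tcp_rot: [-180.0, -0.0, 154.6]
ft_force: [0.1, -4.0, 0.4]
finger_gap: 40.8
grip_force: 20.2
```

```bash
python3 - <<'E'
from h import *
s=sense();print(s['time'],s['tool_pos'],s['ft_force'])
cv2.imwrite('pics/t3.png',cv2.resize(snapshot('top')[100:260,270:500],None,fx=3.4,fy=3.4,interpolation=cv2.INTER_CUBIC))
E
```

```text
12.65 [ 515.97575697 -183.11395094    7.19609566] [ 0.07128894 -3.97725688  0.3651286 ]
```

View pics/t3.png

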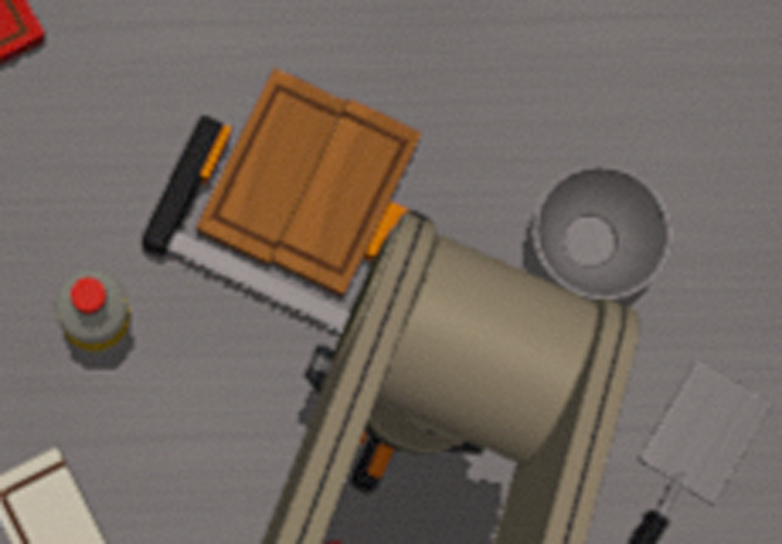

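About 8 mm is left at the far jaw (217,160). Pumping again, with slower closing.

Call:
{"api": "step_arm", "payload": {
  "newtons": 20,
  "targets": [
    {"dp":[0,0,0],"angular":[0,0,0],"fingers":0.4},
    {"dp":[0,0,0.005],"angular":[0,0,0],"fingers":0.3},
    {"dp":[0,0,0.01],"angular":[0,0,0],"fingers":0.2},
    {"dp":[0,0,0.015],"angular":[0,0,0],"fingers":0.1},
    {"dp":[0,0,0.023],"angular":[0,0,0],"fingers":0},
    {"dp":[0,0,0.023],"angular":[0,0,0],"fingers":0},
    {"dp":[0,0,0.023],"angular":[0,0,0],"fingers":0},
    {"dp":[0,0,0.023],"angular":[0,0,0],"fingers":0}
  ]
}}

```text
time: 13.7
tool_pos: [516.1, -183.1, 2.8]
tcp_rot: [-180.0, 0.0, 154.6]
ft_force: [0.6, -0.6, 0.0]
finger_gap: 85.6
grip_force: 0.0
```

Call:
{"api": "step_arm", "payload": {
  "newtons": 20,
  "targets": [
    {"dp":[0,0,0],"angular":[0,0,0],"fingers":0.2},
    {"dp":[0,0,-0.004],"angular":[0,0,0],"fingers":0.27},
    {"dp":[0,0,-0.008],"angular":[0,0,0],"fingers":0.34},
    {"dp":[0,0,-0.013],"angular":[0,0,0],"fingers":0.4},
    {"dp":[0,0,-0.018],"angular":[0,0,0],"fingers":0.46},
    {"dp":[0,0,-0.021],"angular":[0,0,0],"fingers":0.52},
    {"dp":[0,0,-0.023],"angular":[0,0,0],"fingers":0.6},
    {"dp":[0,0,-0.023],"angular":[0,0,0],"fingers":0.7}
  ]
}}

```text
time: 14.7
tool_pos: [516.1, -183.1, 7.1]
tcp_rot: [-180.0, 0.0, 154.6]
ft_force: [-0.3, -4.4, -0.9]
finger_gap: 41.2
grip_force: 19.7
```

Call:
{"api": "step_arm", "payload": {
  "newtons": 20,
  "targets": [
    {"dp":[0,0,0],"angular":[0,0,0],"fingers":0.4},
    {"dp":[0,0,0.005],"angular":[0,0,0],"fingers":0.3},
    {"dp":[0,0,0.01],"angular":[0,0,0],"fingers":0.2},
    {"dp":[0,0,0.015],"angular":[0,0,0],"fingers":0.1},
    {"dp":[0,0,0.023],"angular":[0,0,0],"fingers":0},
    {"dp":[0,0,0.023],"angular":[0,0,0],"fingers":0},
    {"dp":[0,0,0.023],"angular":[0,0,0],"fingers":0},
    {"dp":[0,0,0.023],"angular":[0,0,0],"fingers":0}
  ]
}}

```text
time: 15.7
tool_pos: [516.1, -183.1, 2.8]
tcp_rot: [-180.0, 0.0, 154.6]
ft_force: [0.2, 0.1, 0.4]
finger_gap: 85.6
grip_force: 0.0
```

Call:
{"api": "step_arm", "payload": {
  "newtons": 20,
  "targets": [
    {"dp":[0,0,0],"angular":[0,0,0],"fingers":0.2},
    {"dp":[0,0,-0.004],"angular":[0,0,0],"fingers":0.27},
    {"dp":[0,0,-0.008],"angular":[0,0,0],"fingers":0.34},
    {"dp":[0,0,-0.013],"angular":[0,0,0],"fingers":0.4},
    {"dp":[0,0,-0.018],"angular":[0,0,0],"fingers":0.46},
    {"dp":[0,0,-0.021],"angular":[0,0,0],"fingers":0.52},
    {"dp":[0,0,-0.023],"angular":[0,0,0],"fingers":0.6},
    {"dp":[0,0,-0.023],"angular":[0,0,0],"fingers":0.7}
  ]
}}

```text
time: 16.7
tool_pos: [515.6, -182.7, 6.8]
tcp_rot: [180.0, -0.1, 154.6]
ft_force: [-2.6, -0.4, -3.4]
finger_gap: 47.0
grip_force: 20.8
```

```bash
python3 - <<'E'
from h import *
s=sense();print(s['time'],s['tool_pos'],s['ft_force'])
cv2.imwrite('pics/t4.png',cv2.resize(snapshot('top')[100:260,270:500],None,fx=3.4,fy=3.4,interpolation=cv2.INTER_CUBIC))
E
```

```text
16.7 [ 515.63067102 -182.73885416    6.79909209] [-2.61856238 -0.41932167 -3.38368531]
```

View pics/t4.png

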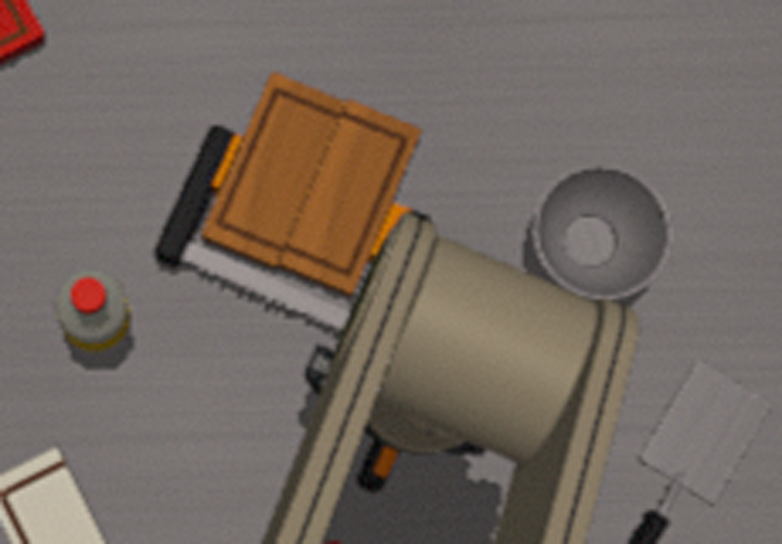

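The jaws are tight: the trigger stopped short of its stop, at 47 mm with 20.8 N. The picture shows both pads, at (228,165) and (390,228), on the board, with only a thin joint line near (310,190). I'll hold to settle, then check the joint up close.

Call:
{"api": "step_arm", "payload": {
  "newtons": 20.5,
  "targets": [
    {"dp":[0,0,0.002],"angular":[0,0,0],"fingers":0.7},
    {"dp":[0,0,0.002],"angular":[0,0,0],"fingers":0.7},
    {"dp":[0,0,0.002],"angular":[0,0,0],"fingers":0.7},
    {"dp":[0,0,0.002],"angular":[0,0,0],"fingers":0.7},
    {"dp":[0,0,0.002],"angular":[0,0,0],"fingers":0.7},
    {"dp":[0,0,0.002],"angular":[0,0,0],"fingers":0.7},
    {"dp":[0,0,0.002],"angular":[0,0,0],"fingers":0.7},
    {"dp":[0,0,0.002],"angular":[0,0,0],"fingers":0.7}
  ]
}}

```text
time: 17.75
tool_pos: [516.0, -183.0, 6.9]
tcp_rot: [-180.0, -0.0, 154.6]
ft_force: [-3.7, 0.4, -3.7]
finger_gap: 46.8
grip_force: 21.3
```

```bash
python3 - <<'E'
from h import *
s=sense();print(s['time'],s['tool_pos'],s['ft_force'],s['finger_gap'],s['grip_force'])
a=cv2.resize(snapshot('scene')[170:270,200:350],None,fx=5.2,fy=5.2,interpolation=cv2.INTER_CUBIC)
cv2.imwrite('pics/s5.png',a)
E
```

```text
17.75 [ 516.02277182 -183.00005607    6.852787  ] [-3.70766643  0.4439996  -3.72660517] 46.78906058947724 21.347254981728106
```

View pics/s5.png

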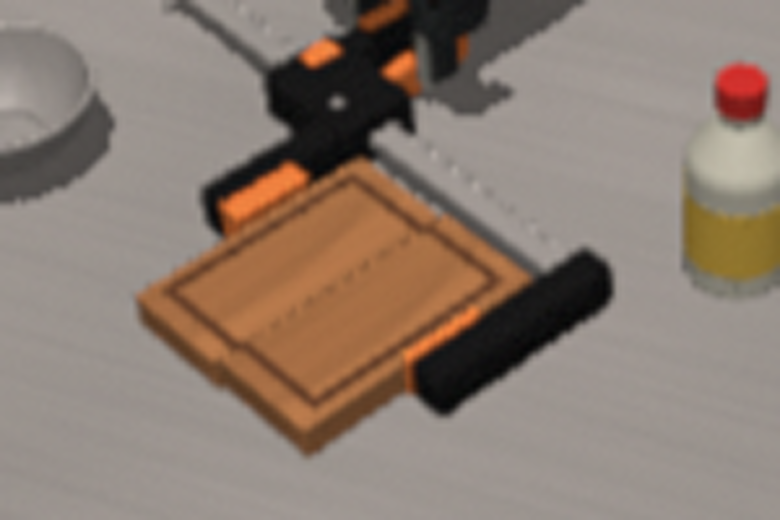

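The joint line from (240,340) to (425,230) is shut evenly along its length. Both pads are seated, and the grip holds steady at about 21 N. Handing in.

```bash
python3 -c "
from bench import *
print(hand_in())"
```

```text
the job is handed in; nothing more can be done
None
```

I handed the job in at about 18 s with the joint shut along its whole length and the trigger still squeezed at about 21 N per finger, which by the given formula is about 20 N at the jaws; the glue, bowl and spatula were not touched.

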